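# Open the push-and-turn varnish can on the toy stall

### The arm

A 6-joint arm with a two-finger parallel gripper is mounted at the origin on the work surface. World frame = base frame: x ahead of the robot, y to its left, z up, the work surface at z = 0. Lengths are in mm, angles in rad, forces in N, time in s.
With the tool pointing down it reaches from about 350 to 875 mm from the base axis. Payload 4.2 kg.
Tool frame: the origin (TCP) lies between the finger pads; the fingertips stand 25 mm ahead of it and the grasp point (between the pads) lies 6 mm ahead of it; z points along the fingers, y is the line along which they close (so a half turn about z gives the same grasp; the last joint's range is limited). The gripper opens to 85 mm and grips with 20 to 120 N. Pads are 22 mm wide; open, the fingers measure 114 mm over their backs; the gripper's body (76 mm by 85 mm) begins 54 mm behind the grasp point. The pads swing forward as they close: fully open they stand 13 mm farther back than shut.
Start: joints at [1.593, 0.385, 0.008, 0, -1.194, -0.259], TCP at [146.589, 607.545, 256.312] pointing down, gripper open.
Joint ranges: [-3.14, 3.14], [-1.21, 2.06], [-1.07, 1.41], [-3.16, 2.05], [-2.99, -0.16], [-3.1, 3.1]. Speed limits (rad/s): [2.79, 2.79, 3.14, 3.14, 3.14, 3.14].

### API

Orientations are given as a unit quaternion [x, y, z, w].
In Python, from bench import arm gives the robot as it stands.
- The arm moves only by the shell command python3 -m pendant 'ROWS'. ROWS is JSON, a list of rows, each a list of 7 numbers: the shift along the tool's x, y, z in m, then the turn, a rotation vector about the tool's x, y, z in degrees, then the finger opening in m, from 0 to 0.0854. In form: [[x, y, z, wx, wy, wz, fingers], ...]. A call has 1 to 12 rows; each row shifts and turns the commanded pose from where the row before left it, along the tool's axes as they then stand; what a row does not reach is not made up. A row lasts 1/10 s, in which the tool goes at most 50 mm and 8.59 degrees, less where a joint would pass 70% of its speed; a pose out of reach is approached as far as the arm can. A call is refused whole if a number of a shift passes 0.05 or a number of a turn 8.59, either way. A call with a gripper value outside its range is refused whole. The fingers move at their own pace and stop on an object; the grip force is fixed at half the most. Time passes only in rows, so rows that do not move let the fingers close. It gives the time, the measured TCP pose, the force, the opening and the grip force at its end, in the units of the state.
- arm.read_state(): the state, without advancing time (a new reading comes with each control period).
- arm.get_image(name): name is "side" or "top"; returns a dict with "image" (480x640x3 uint8, red, green, blue), "fx", "fy", "cx", "cy" (pixels), "xyz" and "rotation" of the camera in the world. Camera axes: x right, y down, z forward; pixel columns grow to the right and rows downward; lengths in mm; the calibration is good to about 2 mm. A picture is of the moment at which its call begins. There is no depth.
- arm.job_done(): hands the job in; it is judged then, once.
The state is a dict: "clock": time; "joints": joint angles; "joint_vel": joint speeds; "joint_efforts": joint torques, N m; "position": TCP position; "ee_rot": TCP orientation; "contact_force": force on the tool from outside, world axes, zero at the start; "wrist_torque": the same for the moment, N m; "gripper_width": finger opening in mm; "grasp_force": force on a finger pad.
Only numpy, scipy, OpenCV 4.12 (cv2) and the standard library are available. Lean on these libraries where they do the work, as an engineer would, in place of code of your own. Each camera call takes 0.05 s, during which the arm holds its last target. There are 200 camera calls.

### The job

Take the varnish can off the glass shelf, stand it in the pocket of the wooden rest and let go of it. Then open its child-resistant cap there - push the cap down hard, turn it anticlockwise while it is down, lift it off - and lay it flat, mouth down, in the clay saucer, with the can left standing in the rest. Leave the clay toys and the copper jug where they are, and do not tip the can over.

Things in the scene. Friction and masses are not known exactly. Their poses are not given: they have to be found in the camera images.
- can: Oblong bare-metal varnish can with a paper band, about 0.45 kg (varies), loose on the glass shelf. Body 150 long (x) x 64 wide (y) x 80 mm high (z). Origin: centre of the underside; z up, x along the length towards the cap end. On top: a black bar handle and, at x = +46 mm, a neck with the cap. Balance point about x = -8 mm.
- can_handle (a point): Point to pinch on the can's black bar handle: at (-14, 0, 113) mm in the can's frame. The bar runs along the can's x from -58 to +6 mm, is 12 mm wide (y) and 10 mm high (z 108 to 118 mm), with 28 mm of free space between it and the can's top.
- cap: Round white ribbed plastic cap on the can's neck, loose part, 40 g, 56 mm in diameter (57.5 over the ribs), 32 mm high, closed top, open below. Origin: centre of its lower rim; z up. Closed, its origin is at (46, 0, 88) mm in the can's frame: its rim is 8 mm above the can's top. It can be pushed down up to 8 mm against a spring (10 N at first, 14.5 N at the bottom).
- rest: Fixed wooden rest on the counter, an open tray 180 long (x) x 94 wide (y) x 24 mm high. Walls and floor are 10 mm thick: the pocket is 160 x 74 mm and 14 mm deep, which keeps the can (either way round) from turning. Origin: centre of the underside, z up.
- rest_in (a point): Centre of the floor of the rest's pocket, 10 mm above the counter.
- dish: Fixed shallow round terracotta saucer on the counter, 140 mm across the rim, 14 mm high, flat inner floor about 110 mm across. Origin: centre of the underside.
- dish_in (a point): Centre of the saucer's inner floor, 6 mm above the counter.
- shelf: Fixed low glass shelf, 260 (x) x 360 (y) mm, 12 mm thick, its top 45 mm above the counter, on four brass feet. Origin: centre of its foot plane, on the counter. The can, the ark and a bull stand on it.
- bull: Bystander: white clay bull dotted blue, 80 long, 45 wide, 83 mm high, loose on the shelf. Origin: under its middle.
- ark: Bystander: clay ark boat, 140 long, 52 wide, 80 mm high, loose on the shelf. Origin: under its middle.
- angel: Bystander: winged clay angel, 68 mm base, 114 mm high, loose on the counter beyond the work. Origin: under its middle.
- jug: Bystander: hammered copper miniature jug, 76 mm across and 84 mm high with a side handle, loose on the counter. Origin: under its middle.
- can_neck (a point): Centre of the neck where it meets the can's top, (46, 0, 80) mm in the can's frame. Two lugs in the cap lock it against turning and lifting until it is down 5 mm or more (6 to 7 is right); then it turns anticlockwise seen from above, pressed for the first 50 degrees. From 50 to 130 degrees it is free: the spring lifts it 3 mm above closed height. Neck and spring stand 39 mm high: lift 50 mm.
Things that resemble listed ones, but are neither listed nor needed, are in the scene too. Of the things that look like the cap, the smallest one is meant.

How it is judged (in metres and radians):
On the way, in this order (a step that is already met when the one before it is completed fails the run):
1. the can stands in the pocket of the rest with its cap on, let go (z of can in the frame of rest_in below 0.005 m and horizontal distance between can and rest_in below 0.018 m and angle between can's own z axis and vertical below 0.08 rad and z of cap in the frame of can below 0.094 m and contact force between the fingers and can below 0.1 N and contact force between the fingers and cap below 0.1 N), for 0.2 s.
2. the cap is pushed down with the can in the rest (z of cap in the frame of can below 0.0845 m and horizontal distance between cap and can below 0.055 m and z of can in the frame of rest_in below 0.005 m), for 0.1 s.
3. the cap is lifted clear of the neck with the can still in the rest (z of cap in the frame of can above 0.112 m and z of can in the frame of rest_in below 0.005 m), for 0.1 s.
At the end, for the whole second after the job is handed in: The cap lies flat, mouth down and still on the saucer's floor (within 35 mm of its centre and 5 mm of the floor, tilted less than 7 degrees), and the can stands upright and still on the floor of the rest's pocket (within 5 mm in height and 18 mm of its centre, tilted less than 4.5 degrees) (horizontal distance between cap and dish_in below 0.035 m and z of cap in the frame of dish_in below 0.005 m and angle between cap's own z axis and vertical below 0.12 rad and linear speed of each of cap, can below 0.02 m/s and z of can in the frame of rest_in below 0.005 m and horizontal distance between can and rest_in below 0.018 m and angle between can's own z axis and vertical below 0.08 rad); the robot touches nothing.
It fails at once if a clay toy or the jug is moved more than 25 mm or tipped (distance of any of bull, ark, angel, jug from where it was at the start of the episode above 0.025 m or angle between any of bull, ark, angel, jug's own z axis and vertical above 0.5 rad).
It fails at once if the can is tipped more than about 45 degrees (angle between can's own z axis and vertical above 0.8 rad).
It also fails if it takes over 61 s, if anything falls off the work surface, if the arm or the gripper's body presses on something with over 40 N, if the wrist force passes 120 N, or if a joint passes its speed limit or range.

## Working session

There is one attempt and no reset: what is moved stays moved. The work goes in short steps, Python scripts to look and compute and a shell command to move; the robot and the scene stay as the last step left them, time stands still between calls to the robot, and variables do not carry over. Pictures are saved under pics/ and viewed, at most 12 in all, crops included, and the job is handed in when it is done.

```bash
ls; mkdir -p pics
python3 - <<'E'
from bench import arm
import cv2
print(arm.read_state())
for n in("top","side"):
    d=arm.get_image(n);cv2.imwrite(f"pics/{n}0.png",d["image"][:,:,::-1])
    print({k:v for k,v in d.items() if k!="image"})
E
```

```text
pics
{'clock': 0.0, 'joints': array([ 1.59261495e+00,  3.85564940e-01,  6.64470065e-03, -4.85238883e-04,
       -1.19400508e+00, -2.58584945e-01]), 'joint_vel': array([ 0.00061386, -0.0006439 , -0.0010493 , -0.0001544 , -0.00019615,
       -0.00082231]), 'joint_efforts': array([ 2.04737808e-04, -3.92286837e+01,  1.88398772e+01,  4.18627471e+00,
       -4.72244763e-03, -4.08269642e-06]), 'position': array([146.46765219, 607.05925659, 255.225893  ]), 'ee_rot': array([ 9.92989730e-01, -1.18195650e-01, -7.45363952e-05,  1.08556131e-03]), 'contact_force': array([ 0.11649702, -1.33838905,  0.83373224]), 'wrist_torque': array([0.00648486, 0.03757235, 0.00094384]), 'grasp_force': 0.0, 'gripper_width': 85.37791552102692}
{'fx': 523.2310927098744, 'fy': 523.2310927098744, 'cx': 322.04690999294013, 'cy': 246.14523379841293, 'xyz': array([ 520.07558672,   28.43136103, 1373.8809145 ]), 'rotation': array([ 0.71715239, -0.69612852,  0.01913136, -0.02704689])}
{'fx': 440.1680913618773, 'fy': 440.1680913618773, 'cx': 319.1016453725281, 'cy': 241.55984355232545, 'xyz': array([560.11467174, 886.47581038, 585.18358041]), 'rotation': array([-0.00784486,  0.86536051, -0.50101944,  0.00831632])}
```

View pics/top0.png

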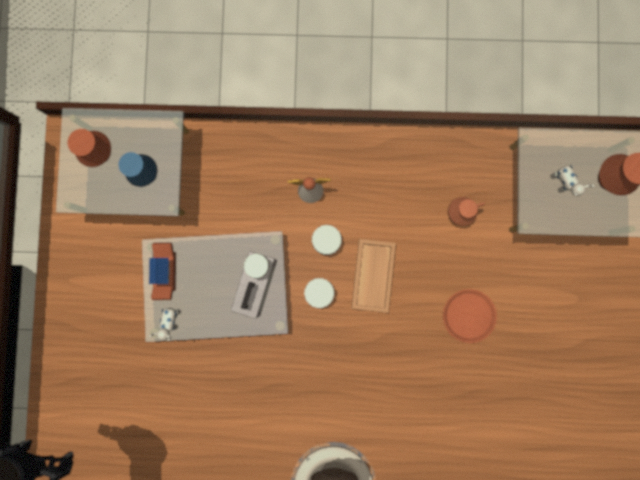

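View pics/side0.png

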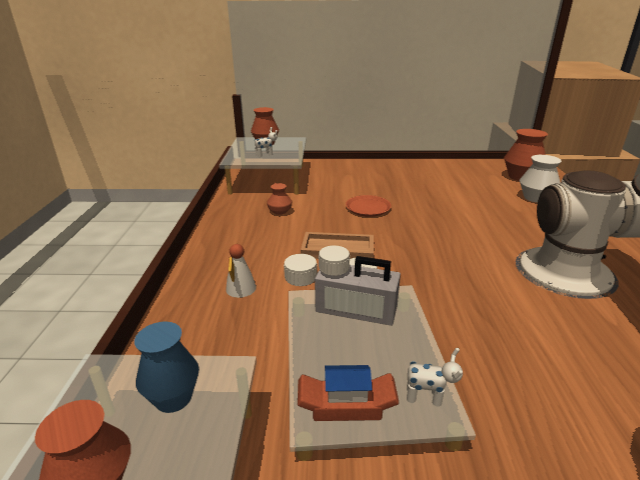

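Things that could be taken for the cap, in the top view: lids at (327,240) and (320,293) on the counter, and the one at (257,266) on the can. The last is the cap, being the smallest and sitting on the can. The other shelves' bull, at (570,180), is not needed. Next is a close crop with mask measurements.

```bash
cat > h.py <<'E'
import numpy as np,cv2
from scipy.spatial.transform import Rotation as R
def ray(d,uv,z):
    uv=np.atleast_2d(uv).astype(float)
    c=np.c_[(uv[:,0]-d["cx"])/d["fx"],(uv[:,1]-d["cy"])/d["fy"],np.ones(len(uv))]
    w=R.from_quat(d["rotation"]).apply(c);o=d["xyz"]
    return o+w*((z-o[2])/w[:,2])[:,None]
def pix(d,p):
    c=R.from_quat(d["rotation"]).inv().apply(np.atleast_2d(p)-d["xyz"])
    return np.c_[c[:,0]/c[:,2]*d["fx"]+d["cx"],c[:,1]/c[:,2]*d["fy"]+d["cy"]]
def blobs(m,roi,amin=15):
    x0,y0,x1,y1=roi;k=np.zeros(m.shape,np.uint8);k[y0:y1,x0:x1]=m[y0:y1,x0:x1]
    cs,_=cv2.findContours(k,cv2.RETR_EXTERNAL,cv2.CHAIN_APPROX_NONE)
    return [c for c in cs if cv2.contourArea(c)>=amin]
E
python3 - <<'E'
from bench import arm
from h import *
d=arm.get_image("top");im=d["image"];hsv=cv2.cvtColor(im,cv2.COLOR_RGB2HSV)
H,S,V=cv2.split(hsv)
c=im[215:350,225:400,::-1];cv2.imwrite("pics/crop1.png",cv2.resize(c,(787,600),interpolation=cv2.INTER_CUBIC))
def show(n,m,roi,z,a=15):
    for c in blobs(m.astype(np.uint8),roi,a):
        r=cv2.minAreaRect(c);w=ray(d,cv2.boxPoints(r),z)[:,:2]
        M=cv2.moments(c);ce=ray(d,[M["m10"]/M["m00"],M["m01"]/M["m00"]],z)[0]
        print(n,np.round(r[0],1),"cen",ce.round(1),"box",w.mean(0).round(1),"sides",np.linalg.norm(w[1]-w[0]).round(),np.linalg.norm(w[2]-w[1]).round(),"dirs",np.degrees(np.arctan2(*(w[1]-w[0])[::-1])).round(1))
show("cap",(V>195)&(S<40),(235,245,280,282),165)
show("lidA",(V>195)&(S<40),(300,215,350,320),32)
show("handle",V<70,(235,275,275,320),163,8)
show("dish",(H<10)&(S>140),(430,280,510,350),14)
print(hsv[275,374],hsv[275,420],hsv[300,250],hsv[266,257])
E
```

```text
cap [255. 265.] cen [549.9 196.6 165. ] box [550.7 196.9] sides 51.0 51.0 dirs -88.3
lidA [318.5 292.5] cen [488.7  50.1  32. ] box [488.7  50.3] sides 69.0 69.0 dirs -43.3
lidA [326. 239.] cen [626.4  35.   32. ] box [626.4  35.2] sides 67.0 67.0 dirs -88.3
handle [247.8 295.2] cen [480.3 212.3 163. ] box [480.5 211.1] sides 58.0 11.0 dirs -15.0
dish [469.5 315.5] cen [ 440.7 -339.8   14. ] box [ 441.3 -339.9] sides 131.0 130.0 dirs -88.3
[ 14 119 197] [ 13 146 162] [ 16  29 115] [ 41  23 219]
```

View pics/crop1.png

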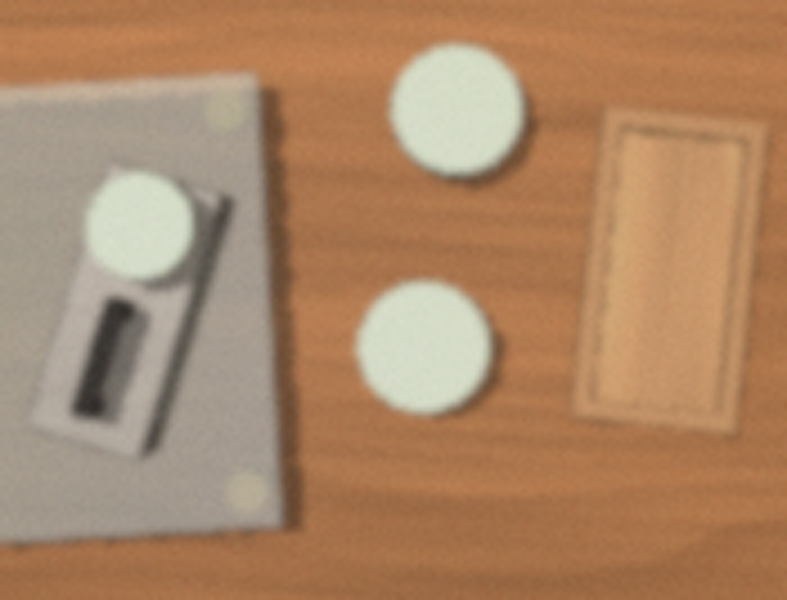

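The crop shows the small cap on the can at crop (140,225). The black handle runs (125,300)-(88,412), and the rest's outer corners are about (608,107), (768,122), (735,435) and (575,415). The two larger lids stand alone on the counter.

Run:
```python
from bench import arm
from h import *
d=arm.get_image("top");hsv=cv2.cvtColor(d["image"],cv2.COLOR_RGB2HSV)
f=lambda q,z:ray(d,np.array(q)/[787/175,600/135]+[225-.5,215-.5],z)[:,:2]
rc=f([(608,107),(768,122),(735,435),(575,415)],24)
print(rc.round(),rc.mean(0).round(1));e=rc-np.roll(rc,-1,0);print(np.linalg.norm(e,axis=1).round(),np.degrees(np.arctan2(e[:,1],e[:,0])).round(1))
m=((hsv[...,2]>178)&(hsv[...,1]<140)&(hsv[...,1]>60)).astype(np.uint8)
m=cv2.morphologyEx(m,cv2.MORPH_CLOSE,np.ones((5,5)))
m=cv2.morphologyEx(m,cv2.MORPH_OPEN,np.ones((5,5)))
for c in blobs(m,(345,230,405,320),300):
    r=cv2.minAreaRect(c);w=ray(d,cv2.boxPoints(r),24)[:,:2];e=w-np.roll(w,-1,0)
    print("rest",w.mean(0).round(1),np.linalg.norm(e,axis=1).round(),np.degrees(np.arctan2(e[:,1],e[:,0])).round(1))
cc=f([(35,425),(112,168),(230,195),(142,455)],125);print("can",cc.round())
e=cc-np.roll(cc,-1,0);print(np.linalg.norm(e,axis=1).round(),np.degrees(np.arctan2(e[:,1],e[:,0])).round(1))
# side view check
s=arm.get_image("side");hs=cv2.cvtColor(s["image"],cv2.COLOR_RGB2HSV)
for c in blobs((hs[...,2]<60).astype(np.uint8),(345,250,400,290),20):
    print("side handle",cv2.boundingRect(c))
for a in(-12,-14):
    a=np.radians(a);o=np.array([550-46*np.cos(a),196.7-46*np.sin(a)])
    P=[[*(o+x*np.array([np.cos(a),np.sin(a)])),45+z] for x,z in((-58,118),(6,118),(-26,118),(46,120))]
    print(np.array(P).round(1)[2],o.round(1),pix(s,P).round(1).tolist())
for c in blobs(((hs[...,2]>150)&(hs[...,1]<50)).astype(np.uint8),(315,240,354,282),60): print("side cap",cv2.boundingRect(c))
```

```text
[[ 631.  -52.]
 [ 625. -144.]
 [ 443. -129.]
 [ 452.  -38.]] [537.6 -90.6]
[ 92. 182.  92. 179.] [ 86.2  -4.7 -95.4 175.4]
rest [537.7 -88.7] [181.  92. 181.  92.] [175.8  85.9  -4.5 -93.9]
can [[443. 252.]
 [582. 217.]
 [569. 154.]
 [429. 195.]]
[143.  65. 146.  59.] [ 165.7   78.7  -16.5 -103.9]
side handle (355, 256, 36, 25)
[479.6 211.7 163. ] [505.  206.3] [[391.4, 260.6], [355.9, 256.5], [373.5, 258.5], [334.4, 253.0]]
[480.1 214.1 163. ] [505.4 207.8] [[391.2, 261.7], [355.8, 256.9], [373.3, 259.3], [334.4, 253.0]]
side cap (316, 258, 38, 24)
side cap (320, 246, 28, 15)
```

```bash
python3 -m pendant '[[0.0357,0.0254,0,0,0,0,0.05],[0.0357,0.0254,0,0,0,0,0.05],[0.0357,0.0254,0,0,0,0,0.05],[0.0357,0.0254,0,0,0,0,0.05],[0.0357,0.0254,0,0,0,0,0.05],[0.0357,0.0254,0,0,0,0,0.05],[0.0357,0.0254,0,0,0,0,0.05],[0.0357,0.0254,0,0,0,0,0.05],[0.0357,0.0254,0,0,0,0,0.05],[0.0357,0.0254,0,0,0,0,0.05],[0.0357,0.0254,0,0,0,0,0.05],[0.0357,0.0254,0,0,0,0,0.05]]'; python3 -m pendant '[[0,0,0,0,0,0,0.05],[0,0,0,0,0,0,0.05],[0,0,0,0,0,0,0.05]]'
```

```text
clock: 1.45
position: [492.4, 209.2, 256.5]
ee_rot: [0.993, -0.118, 0.0, -0.0]
contact_force: [0.4, 0.7, -1.0]
gripper_width: 49.8
grasp_force: 0.0
clock: 1.75
position: [491.1, 211.1, 256.2]
ee_rot: [0.993, -0.118, -0.0, 0.0]
contact_force: [-0.4, -0.2, 0.2]
gripper_width: 50.1
grasp_force: 0.0
```

```bash
python3 -m pendant '[[0,0,0.035,0,0,0,0.05],[0,0,0.03,0,0,0,0.05],[0,0,0.02,0,0,0,0.05],[0,0,0.008,0,0,0,0.05],[0,0,0,0,0,0,0.05],[0,0,0,0,0,0,0.05]]'
python3 - <<'E'
from bench import arm
import cv2
a=arm.get_image("side")["image"][200:360,250:450,::-1]
cv2.imwrite("pics/g1.png",cv2.resize(a,(750,600)))
E
```

```text
clock: 2.35
position: [491.9, 211.7, 164.4]
ee_rot: [0.993, -0.117, 0.001, -0.001]
contact_force: [-0.8, 0.3, 0.4]
gripper_width: 49.9
grasp_force: 0.0
```

View pics/g1.png

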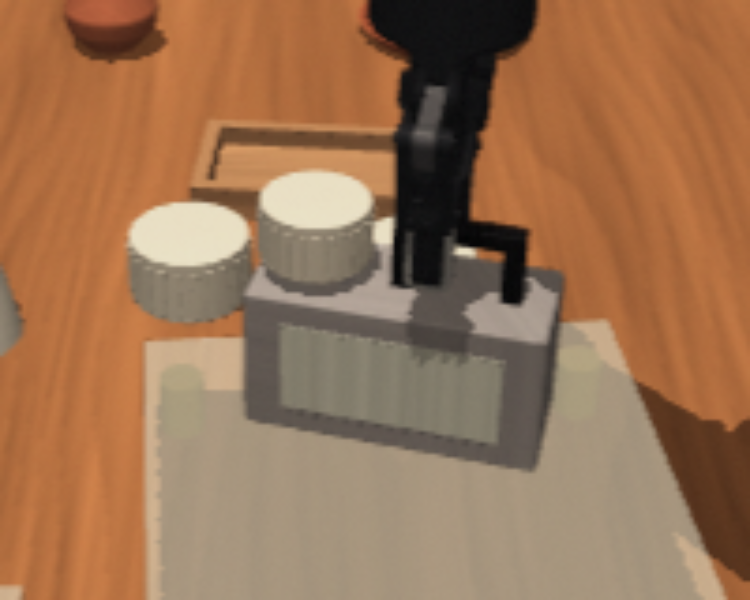

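The near finger (crop 430,250) stands in front of the bar and the far one behind it, clear of the cap. Closing and lifting.

```bash
python3 -m pendant '[[0,0,0,0,0,0,0],[0,0,0,0,0,0,0],[0,0,0,0,0,0,0],[0,0,0,0,0,0,0],[0,0,0,0,0,0,0],[0,0,0,0,0,0,0]]'; python3 -m pendant '[[0,0,-0.005,0,0,0,0],[0,0,-0.02,0,0,0,0],[0,0,-0.03,0,0,0,0],[0,0,-0.03,0,0,0,0],[0,0,0,0,0,0,0],[0,0,0,0,0,0,0]]'
```

```text
clock: 3.0
position: [492.0, 211.3, 164.0]
ee_rot: [0.993, -0.118, 0.001, -0.001]
contact_force: [-0.7, 2.8, 3.9]
gripper_width: 10.8
grasp_force: 60.2
clock: 3.6
position: [490.1, 209.9, 246.4]
ee_rot: [0.993, -0.119, -0.002, 0.001]
contact_force: [-0.3, -0.7, -7.1]
gripper_width: 10.7
grasp_force: 58.8
```

```bash
python3 -m pendant '[[0.006,0.018,0,0,0,0,0],[0.0128,0.0355,0,0,0,0,0],[0.0128,0.0355,0,0,0,0,0],[0.0128,0.0355,0,0,0,0,0],[0.0128,0.0355,0,0,0,0,0],[0.0128,0.0355,0,0,0,0,0],[0.0128,0.0355,0,0,0,0,0],[0.0128,0.0355,0,0,0,0,0],[0.0065,0.0175,0,0,0,-3.3,0],[0,0,0,0,0,-3,0],[0,0,0,0,0,-3,0],[0,0,0,0,0,0,0]]';python3 -m pendant '[[0,0,0.03,0,0,0,0],[0,0,0.03,0,0,0,0],[0,0,0,0,0,0,0],[0,0,0,0,0,0,0],[0,0,0,0,0,0,0]]'
python3 - <<'E'
from bench import arm
from h import *
print(arm.read_state()["position"])
d=arm.get_image("top");cv2.imwrite("pics/t2.png",cv2.resize(d["image"][215:335,310:450,::-1],(700,600),interpolation=cv2.INTER_CUBIC))
hsv=cv2.cvtColor(d["image"],cv2.COLOR_RGB2HSV)
s=arm.get_image("side");cv2.imwrite("pics/s2.png",cv2.resize(s["image"][150:300,250:450,::-1],(800,600),interpolation=cv2.INTER_CUBIC))
E
```

```text
clock: 4.8
position: [522.1, -89.6, 244.9]
ee_rot: [0.999, -0.038, -0.004, -0.0]
contact_force: [0.3, 0.8, -6.7]
gripper_width: 10.9
grasp_force: 58.9
clock: 5.3
position: [525.3, -89.3, 189.7]
ee_rot: [0.999, -0.037, 0.001, 0.0]
contact_force: [-0.3, 0.2, -6.3]
gripper_width: 11.2
grasp_force: 59.3
[525.33294849 -89.25450674 189.67653211]
```

View pics/t2.png

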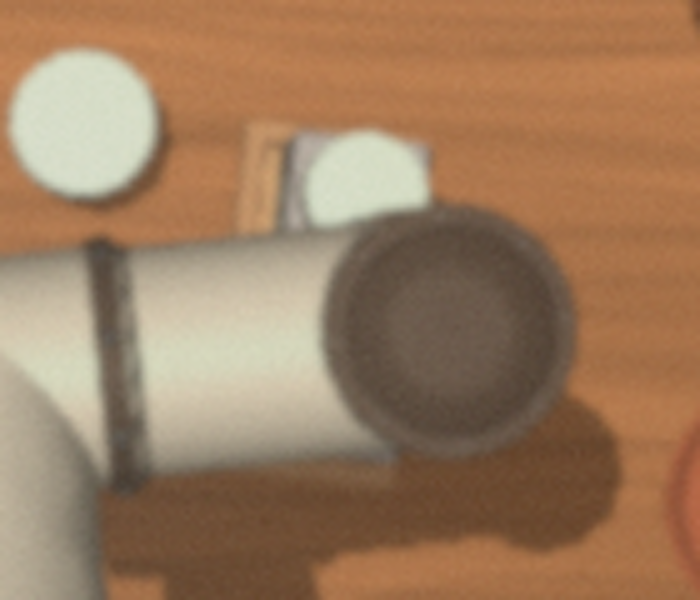

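View pics/s2.png

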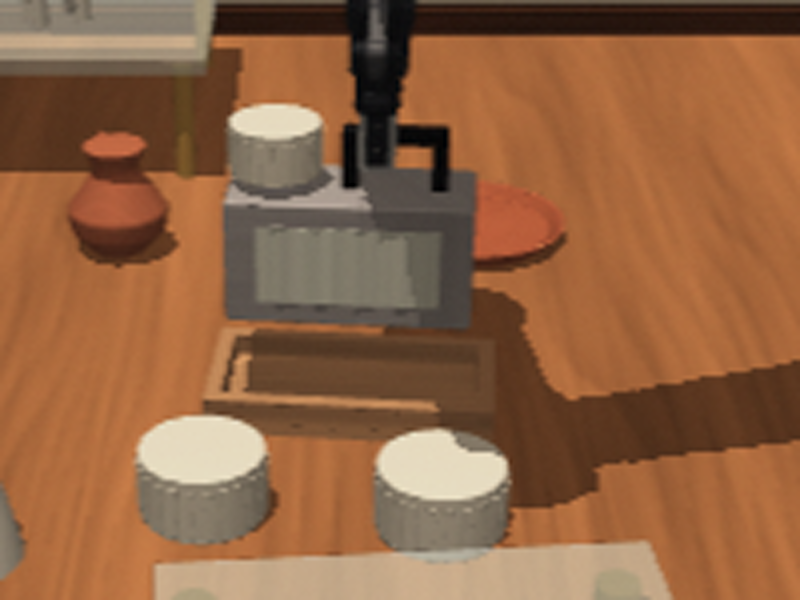

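The can hangs level over the rest with its cap on: cap circle in the top crop about (367,192) with its upper edge at 130, and bottom corners in the side crop at (226,318) and (470,325). The can's true position over the pocket comes next.

Run:
```python
from bench import arm
from h import *
d=arm.get_image("top");s=arm.get_image("side")
t=lambda q,z:ray(d,np.array(q)/5+[309.5,214.5],z)[:,:2].round(1)
u=lambda q,z:ray(s,np.array(q)/4+[249.5,149.5],z)[:,:2].round(1)
print("cap top",t([(367,192)],190.4),"corners",t([(292,132),(430,147)],150.4))
print("side bottom",u([(226,318),(470,325)],70.4),"rest outer top near",u([(205,404),(494,423)],24), "far",u([(225,327),(495,340)],24))
hs=cv2.cvtColor(s["image"],cv2.COLOR_RGB2HSV)
for c in blobs(((hs[...,2]>150)&(hs[...,1]<50)).astype(np.uint8),(300,170,335,200),60):
    x,y,w,h=cv2.boundingRect(c); (cx,cy),ax,an=cv2.fitEllipse(c) ;print("side cap",(x,y,w,h),(cx,cy),ax,u([((cx-249.5)*4,(cy-149.5)*4)],190.4))
a=np.radians(-4.5);X=np.array([np.cos(a),np.sin(a)]);Y=np.array([-X[1],X[0]]);o=np.array([537.6,-90])
print("want cap",o+46*X,"back corners",o+75*X+32*Y,o+75*X-32*Y,"front",o-75*X+32*Y)
g=arm.read_state()["position"][:2];print("can by TCP",g+14*X)
```

```text
cap top [[586.  -95.2]] corners [[ 615.4  -63.7]
 [ 610.2 -128.4]]
side bottom [[616.9 -72.1]
 [466.9 -64.5]] rest outer top near [[629.6 -46. ]
 [453.  -25.6]] far [[ 622.1 -145.8]
 [ 443.6 -129.7]]
side cap (308, 176, 22, 9) (318.4290771484375, 180.2393798828125) (7.800347328186035, 20.599994659423828) [[585.8 -94. ]]
want cap [583.45819735 -93.6091184 ] back corners [614.87949109 -63.9830775 ] [ 609.85810897 -127.78578686] front [465.34189103 -52.21421314]
can by TCP [538.67153058 -90.27935245]
```

```bash
python3 -m pendant '[[-0.0015,-0.001,0,0,0,0,0],[0,0,0.025,0,0,0,0],[0,0,0.015,0,0,0,0],[0,0,0.01,0,0,0,0],[0,0,0.005,0,0,0,0],[0,0,0.002,0,0,0,0],[0,0,0,0,0,0,0],[0,0,0,0,0,0,0],[0,0,0,0,0,0,0]]'; python3 -m pendant '[[0,0,0.002,0,0,0,0],[0,0,0,0,0,0,0],[0,0,0,0,0,0,0]]'
```

```text
clock: 6.4
position: [523.2, -88.1, 132.0]
ee_rot: [0.999, -0.037, 0.001, -0.0]
contact_force: [0.5, 0.1, -5.9]
gripper_width: 10.4
grasp_force: 59.2
clock: 6.7
position: [522.8, -88.1, 129.4]
ee_rot: [0.999, -0.037, 0.0, -0.0]
contact_force: [-0.3, -1.1, -6.3]
gripper_width: 10.8
grasp_force: 59.3
```

```bash
python3 -m pendant '[[0,0,0.001,0,0,0,0],[0,0,0,0,0,0,0],[0,0,0,0,0,0,0]]'; python3 -m pendant '[[0,0,0.001,0,0,0,0],[0,0,0,0,0,0,0],[0,0,0,0,0,0,0]]'
```

```text
clock: 7.0
position: [522.8, -88.1, 129.0]
ee_rot: [0.999, -0.037, 0.0, 0.0]
contact_force: [-3.2, 1.9, 2.2]
gripper_width: 10.9
grasp_force: 60.3
clock: 7.3
position: [522.8, -88.0, 129.0]
ee_rot: [0.999, -0.037, 0.0, 0.0]
contact_force: [-5.7, 3.8, 7.4]
gripper_width: 11.2
grasp_force: 61.1
```

It has landed at the right height. Releasing, rising and looking.

```bash
python3 -m pendant '[[0,0,-0.001,0,0,0,0.04],[0,0,0,0,0,0,0.05],[0,0,0,0,0,0,0.05],[0,0,0,0,0,0,0.05],[0,0,-0.02,0,0,0,0.05],[0,0,-0.04,0,0,0,0.05],[0,0,-0.045,0,0,0,0.0854],[-0.04,0,0,0,0,0,0.0854],[-0.05,0,0,0,0,0,0.0854],[-0.04,0,0,0,0,0,0.0854],[0,0,0,0,0,0,0.0854],[0,0,0,0,0,0,0.0854]]'
python3 - <<'E'
from bench import arm
from h import *
print(arm.read_state()["position"])
d=arm.get_image("top");s=arm.get_image("side")
cv2.imwrite("pics/t3.png",np.hstack([cv2.resize(i,(400,400),interpolation=cv2.INTER_CUBIC) for i in(d["image"][210:330,330:450,::-1],s["image"][170:290,290:410,::-1])]))
for n,q,roi in(("top",d,(360,235,400,275)),("side",s,(290,170,335,230))):
    h=cv2.cvtColor(q["image"],cv2.COLOR_RGB2HSV)
    for c in blobs(((h[...,2]>(185 if n=="top" else 150))&(h[...,1]<50)).astype(np.uint8),roi,60):
        M=cv2.moments(c);e=cv2.fitEllipse(c);print(n,cv2.boundingRect(c),e[0],ray(q,[M["m10"]/M["m00"],M["m01"]/M["m00"]],130),ray(q,e[0],130))
E
```

```text
clock: 8.5
position: [393.0, -78.5, 234.0]
ee_rot: [0.999, -0.037, 0.001, -0.0]
contact_force: [0.7, -0.5, 0.0]
gripper_width: 85.4
grasp_force: 0.0
[393.03052063 -78.54095072 234.00497493]
top (368, 245, 23, 22) (379.2903747558594, 255.4019775390625) [[583.18085969 -93.12347971 130.        ]] [[583.18644779 -93.09858488 130.        ]]
side (310, 199, 21, 10) (319.50543212890625, 203.59384155273438) [[583.48675417 -92.65685199 130.        ]] [[583.56051033 -92.65867404 130.        ]]
```

View pics/t3.png

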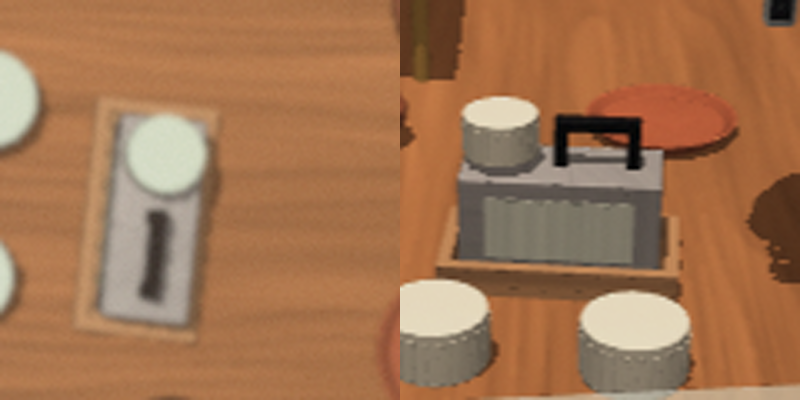

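The can stands in the rest with its cap on, and the two views agree on the cap: centre (583.3,-92.9), top at z 130. I move over it, turn the tool 35° clockwise first so that the handle stays clear through the turn, and go down.

```bash
python3 -m pendant '[[0.031,0,0,0,0,0,0.0854],[0.048,0,0,0,0,0,0.0854],[0.048,0,0,0,0,0,0.0854],[0.044,0,0,0,0,0,0.0854],[0.02,0,0,0,0,0,0.0854],[0,0,0,0,0,7,0.0854],[0,0,0,0,0,7,0.0854],[0,0,0,0,0,7,0.0854],[0,0,0,0,0,7,0.0854],[0,0,0,0,0,7,0.0854],[0,0,0,0,0,0,0.0854],[0,0,0,0,0,0,0.0854]]'
python3 - <<'E'
from bench import arm
from h import *
s=arm.read_state();r=R.from_quat(s["ee_rot"]);print(s["position"],s["joints"].round(2),"yaw",np.degrees(np.arctan2(r.as_matrix()[1,0],r.as_matrix()[0,0])))
print("shift tool mm",r.inv().apply([583.3-s["position"][0],-92.9-s["position"][1],124-s["position"][2]]))
E
```

```text
clock: 9.8
position: [584.3, -92.8, 232.5]
ee_rot: [0.942, -0.335, -0.0, 0.0]
contact_force: [-0.2, 0.8, 0.4]
gripper_width: 85.6
grasp_force: 0.0
[584.3309878  -92.84727721 232.4924936 ] [ 0.12  0.35 -0.11  0.   -1.11  0.77] yaw -39.13543122735605
shift tool mm [ -0.70470635   0.61285403 108.49338543]
```

```bash
python3 -m pendant '[[-0.0007,0.0006,0.04,0,0,0,0.0854],[0,0,0.04,0,0,0,0.0854],[0,0,0.02,0,0,0,0.0854],[0,0,0.008,0,0,0,0.0854],[0,0,0,0,0,0,0.0854],[0,0,0,0,0,0,0.0854]]'
python3 - <<'E'
from bench import arm
from h import *
s=arm.get_image("side")
cv2.imwrite("pics/s4.png",cv2.resize(s["image"][150:270,270:430,::-1],(800,600),interpolation=cv2.INTER_CUBIC))
E
```

```text
clock: 10.4
position: [583.8, -92.7, 126.5]
ee_rot: [0.942, -0.335, 0.001, -0.0]
contact_force: [0.4, 0.0, 0.0]
gripper_width: 85.4
grasp_force: 0.0
```

View pics/s4.png

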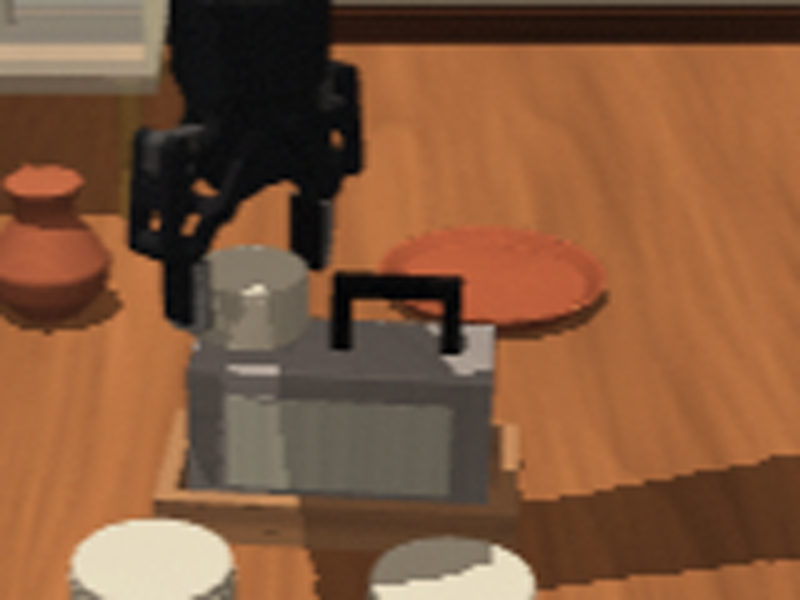

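The fingers straddle the cap (tips near crop (185,320) and (312,265)), clear of the handle post at (343,310). Going 3 mm lower and gripping.

```bash
python3 -m pendant '[[0,0,0.003,0,0,0,0.0854],[0,0,0,0,0,0,0.05],[0,0,0,0,0,0,0.03],[0,0,0,0,0,0,0.03],[0,0,0,0,0,0,0.03],[0,0,0,0,0,0,0.03]]'; python3 -m pendant '[[0,0,0.002,0,0,0,0.03],[0,0,0.002,0,0,0,0.03],[0,0,0.001,0,0,0,0.03],[0,0,0,0,0,0,0.03],[0,0,0,0,0,0,0.03]]'
```

```text
clock: 11.05
position: [583.3, -92.5, 123.3]
ee_rot: [0.942, -0.336, 0.001, -0.0]
contact_force: [-1.2, 2.4, 5.4]
gripper_width: 54.7
grasp_force: 63.1
clock: 11.55
position: [583.3, -92.5, 119.5]
ee_rot: [0.942, -0.336, 0.001, -0.0]
contact_force: [-2.9, 2.4, 11.0]
gripper_width: 55.1
grasp_force: 63.7
```

```bash
python3 -m pendant '[[0,0,0.002,0,0,0,0.03],[0,0,0.0015,0,0,0,0.03],[0,0,0,0,0,0,0.03],[0,0,0,0,0,0,0.03],[0,0,0,0,0,0,0.03]]'
```

```text
clock: 12.05
position: [583.3, -92.5, 116.4]
ee_rot: [0.942, -0.335, 0.001, -0.0]
contact_force: [-4.4, 3.4, 13.6]
gripper_width: 54.9
grasp_force: 63.9
```

```bash
python3 -m pendant '[[0,0,0,0,0,-4,0.03],[0,0,0,0,0,-6,0.03],[0,0,0,0,0,-6,0.03],[0,0,0,0,0,-6,0.03],[0,0,0,0,0,-6,0.03]]';python3 -m pendant '[[0,0,0,0,0,-6,0.03],[0,0,0,0,0,-6,0.03],[0,0,0,0,0,-6,0.03],[0,0,0,0,0,-6,0.03],[0,0,0,0,0,-6,0.03],[0,0,0,0,0,-6,0.03],[0,0,0,0,0,-6,0.03],[0,0,0,0,0,0,0.03],[0,0,0,0,0,0,0.03]]'
```

```text
clock: 12.55
position: [584.1, -92.6, 116.7]
ee_rot: [0.995, -0.096, 0.002, -0.0]
contact_force: [-2.4, 3.1, 13.4]
gripper_width: 55.0
grasp_force: 63.9
clock: 13.45
position: [584.2, -92.9, 116.8]
ee_rot: [0.964, 0.266, 0.002, 0.001]
contact_force: [-1.6, 1.3, 13.1]
gripper_width: 55.8
grasp_force: 63.9
```

```bash
python3 -m pendant '[[0,0,-0.003,0,0,0,0.03],[0,0,-0.003,0,0,0,0.03],[0,0,-0.003,0,0,0,0.03],[0,0,-0.003,0,0,0,0.03],[0,0,0,0,0,0,0.03],[0,0,0,0,0,0,0.03]]'
```

```text
clock: 14.05
position: [582.9, -92.8, 126.3]
ee_rot: [0.964, 0.265, 0.0, 0.0]
contact_force: [-0.9, 1.3, 5.6]
gripper_width: 54.8
grasp_force: 63.9
```

```bash
python3 -m pendant '[[0,0,-0.004,0,0,0,0.03],[0,0,-0.006,0,0,0,0.03],[0,0,0,0,0,0,0.03]]' ; python3 -m pendant '[[0,0,-0.02,0,0,0,0.03],[0,0,-0.03,0,0,0,0.03],[0,0,-0.03,0,0,0,0.03],[0,0,0,0,0,0,0.03],[0,0,0,0,0,0,0.03]]'
python3 - <<'E'
from bench import arm
from h import *
s=arm.get_image("side")
cv2.imwrite("pics/s5.png",cv2.resize(s["image"][110:260,240:440,::-1],(800,600),interpolation=cv2.INTER_CUBIC))
p=arm.read_state();r=R.from_quat(p["ee_rot"]);m=r.as_matrix()
print(p["position"],p["joints"].round(2),np.degrees(np.arctan2(m[1,0],m[0,0])),"shift to dish",r.inv().apply([440.8-p["position"][0],-340-p["position"][1],0]))
E
```

```text
clock: 14.35
position: [582.8, -92.8, 136.2]
ee_rot: [0.964, 0.265, 0.0, 0.0]
contact_force: [-1.2, -0.5, -0.5]
gripper_width: 55.0
grasp_force: 63.4
clock: 14.85
position: [582.5, -92.6, 216.0]
ee_rot: [0.964, 0.265, 0.0, -0.0]
contact_force: [-0.8, 0.4, -0.3]
gripper_width: 55.2
grasp_force: 63.4
[581.87475377 -92.65520087 214.91580176] [ 0.12  0.36 -0.14 -0.   -1.07  1.99] 30.70700679045697 shift to dish [-2.47600583e+02  1.40625288e+02  1.24068018e-01]
```

View pics/s5.png

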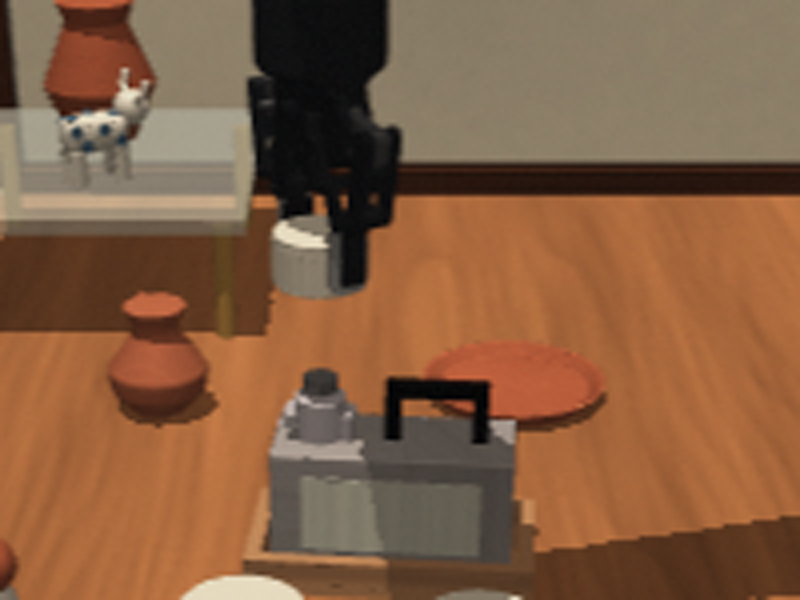

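The cap is off and held level (crop 318,255); the can stands in the rest with its bare neck at (320,405). Next stop is over the saucer.

```bash
python3 -m pendant '[[-0.0176,0.01,0,0,0,0,0.03],[-0.035,0.02,0,0,0,0,0.03],[-0.035,0.02,0,0,0,0,0.03],[-0.035,0.02,0,0,0,0,0.03],[-0.035,0.02,0,0,0,0,0.03],[-0.035,0.02,0,0,0,0,0.03],[-0.035,0.02,0,0,0,0,0.03],[-0.02,0.0105,0,0,0,0,0.03],[0,0,0,0,0,0,0.03],[0,0,0,0,0,0,0.03]]'; python3 -m pendant '[[0,0,0.05,0,0,0,0.03],[0,0,0.05,0,0,0,0.03],[0,0,0.045,0,0,0,0.03],[0,0,0.02,0,0,0,0.03],[0,0,0,0,0,0,0.03],[0,0,0,0,0,0,0.03],[0,0,0,0,0,0,0.03]]'
python3 - <<'E'
from bench import arm
from h import *
s=arm.get_image("side");d=arm.get_image("top")
cv2.imwrite("pics/s6.png",np.hstack([cv2.resize(i,(400,400),interpolation=cv2.INTER_CUBIC) for i in(d["image"][260:360,420:520,::-1],s["image"][150:250,320:420,::-1])]))
E
```

```text
clock: 15.9
position: [440.4, -340.4, 214.7]
ee_rot: [0.964, 0.264, -0.001, -0.001]
contact_force: [0.8, -0.0, -0.1]
gripper_width: 55.2
grasp_force: 63.4
clock: 16.6
position: [443.1, -340.2, 52.5]
ee_rot: [0.964, 0.266, 0.001, 0.001]
contact_force: [1.0, -0.6, -0.4]
gripper_width: 55.0
grasp_force: 63.5
```

View pics/s6.png

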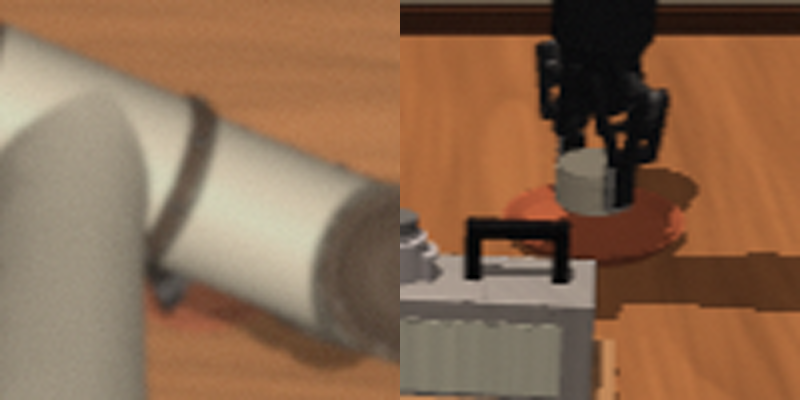

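The cap hangs level above the saucer's centre (right half, (588,180), saucer centre about (595,222)). Lowering to contact.

```bash
python3 -m pendant '[[0,0,0.01,0,0,0,0.03],[0,0,0.006,0,0,0,0.03],[0,0,0.002,0,0,0,0.03],[0,0,0,0,0,0,0.03],[0,0,0,0,0,0,0.03]]'; python3 -m pendant '[[0,0,0.0015,0,0,0,0.03],[0,0,0,0,0,0,0.03],[0,0,0,0,0,0,0.03]]'; python3 -m pendant '[[0,0,0.0015,0,0,0,0.03],[0,0,0,0,0,0,0.03],[0,0,0,0,0,0,0.03]]'
```

```text
clock: 17.2
position: [441.6, -340.1, 32.7]
ee_rot: [0.964, 0.265, -0.0, -0.0]
contact_force: [1.3, -0.4, 0.4]
gripper_width: 55.6
grasp_force: 63.5
clock: 17.5
position: [441.9, -340.2, 31.5]
ee_rot: [0.964, 0.265, 0.0, 0.0]
contact_force: [0.5, -0.0, 1.1]
gripper_width: 55.1
grasp_force: 63.5
clock: 17.8
position: [442.0, -340.2, 31.4]
ee_rot: [0.964, 0.265, 0.0, 0.0]
contact_force: [-1.0, 1.1, 9.9]
gripper_width: 55.1
grasp_force: 64.4
```

Contact at TCP 31.4, as expected. Releasing with a small opening, then rising.

```bash
python3 -m pendant '[[0,0,-0.001,0,0,0,0.062],[0,0,0,0,0,0,0.07],[0,0,0,0,0,0,0.07],[0,0,0,0,0,0,0.07],[0,0,-0.01,0,0,0,0.07],[0,0,-0.03,0,0,0,0.07],[0,0,-0.045,0,0,0,0.07],[0,0,-0.045,0,0,0,0.07],[-0.04,0,0,0,0,0,0.07],[-0.04,0,0,0,0,0,0.07],[0,0,0,0,0,0,0.07],[0,0,0,0,0,0,0.07]]'
python3 - <<'E'
from bench import arm
from h import *
s=arm.get_image("side");d=arm.get_image("top")
cv2.imwrite("pics/s7.png",np.hstack([cv2.resize(i,(400,400),interpolation=cv2.INTER_CUBIC) for i in(d["image"][220:370,360:510,::-1],s["image"][150:270,300:420,::-1])]))
h=cv2.cvtColor(d["image"],cv2.COLOR_RGB2HSV)
for c in blobs(((h[...,2]>175)&(h[...,1]<50)).astype(np.uint8),(440,285,500,345),60):
    M=cv2.moments(c);print(cv2.boundingRect(c),ray(d,[M["m10"]/M["m00"],M["m01"]/M["m00"]],38))
h=cv2.cvtColor(s["image"],cv2.COLOR_RGB2HSV)
for c in blobs(((h[...,2]>130)&(h[...,1]<60)).astype(np.uint8),(350,180,390,205),40):
    M=cv2.moments(c);print(cv2.boundingRect(c),ray(s,[M["m10"]/M["m00"],M["m01"]/M["m00"]],38))
E
```

```text
clock: 19.0
position: [372.3, -381.4, 161.6]
ee_rot: [0.964, 0.264, 0.0, 0.0]
contact_force: [0.1, -0.2, 0.5]
gripper_width: 69.6
grasp_force: 0.0
(449, 300, 51, 45) [[ 425.43010778 -351.40633761   38.        ]]
(360, 194, 14, 10) [[ 449.79025613 -339.11852319   38.        ]]
```

View pics/s7.png

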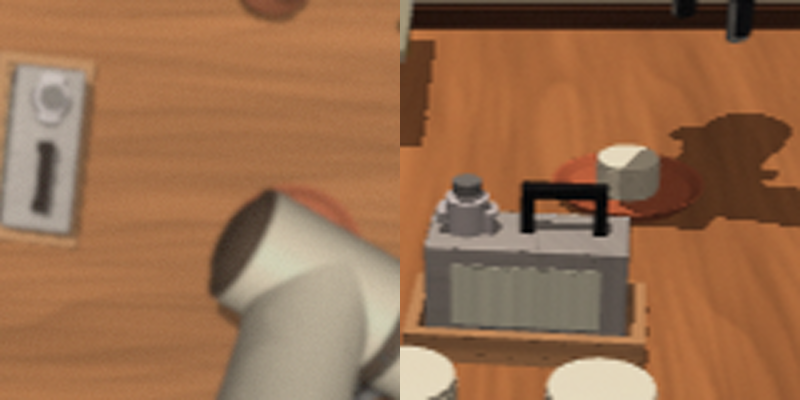

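The cap lies flat in the middle of the saucer (right half, (628,172)). The can stands upright in the rest, and the arm is clear of everything. Handing in.

```bash
python3 -c "
from bench import arm
print(arm.job_done())"
```

```text
the job is handed in; nothing more can be done
None
```

I handed the job in at about 19 s: the can stands upright in the rest, its cap lies flat and mouth down in the saucer, and the toys and jug were not touched; no verdict came back.

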